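# Unhook the cutlery caddy and stand it in its drip tray

## Robot

A 6-joint arm with a two-finger parallel gripper is mounted at the origin on the work surface. World frame = base frame: x ahead of the robot, y to its left, z up, the work surface at z = 0. Lengths are in mm, angles in rad, forces in N, time in s.
With the tool pointing down it reaches from about 300 to 775 mm from the base axis. Payload 14.6 kg.
Tool frame: the origin (TCP) lies on the mounting face of the last link; the fingertips stand 199 mm ahead of it and the grasp point (between the pads) lies 180 mm ahead of it; z points along the fingers, y is the line along which they close (so a half turn about z gives the same grasp; the last joint's range is limited). The gripper opens to 94 mm and grips with 3 to 60 N. Pads are 16 mm wide; open, the fingers measure 119 mm over their backs; the gripper's body (75 mm by 177 mm) begins 78 mm behind the grasp point.
Start: joints at [-1.187, 0.3, 1.521, -0, 1.321, -0.067], TCP at [239.62, -495.049, 404.646] pointing down, gripper open.
Joint ranges: [-3.03, 3.03], [-0.79, 2.21], [0.23, 2.52], [-1.04, 4.18], [0, 3.07], [-2.55, 2.55]. Speed limits (rad/s): [2.22, 2.22, 2.57, 3.14, 3.14, 3.14].

## Interface

Orientations are given as [roll, pitch, yaw] about the fixed x, y, z axes, in that order (R = Rz(yaw) Ry(pitch) Rx(roll)).
In Python, from cell import manip gives the robot as it stands. The module is installed in compiled form; this text tells all that it offers.
- The arm moves only by the shell command python3 -m creep 'ROWS' [FORCE]. ROWS is a JSON object of lists of equal length, an entry for each row: "slide": the shift along the world's x, y, z in cm, a list of three; "turn": the turn about the world's z in rad; "claw": the opening, from 0 (shut) to 1 (fully open). A call has 1 to 8 rows; each row shifts and turns the commanded pose from where the row before left it; what a row does not reach is not made up. A row lasts 1/8 s, in which the tool goes at most 62.5 mm and 10.7 degrees, less where a joint would pass 70% of its speed; a pose out of reach is approached as far as the arm can. A call with a gripper value outside its range is refused whole. The fingers move at their own pace and stop on an object; FORCE is the grip in N (left out, the last holds). Time passes only in rows, so rows that do not move let the fingers close. It gives the time, the measured TCP pose, the force, the opening and the grip force at its end, in the units of the state.
- manip.read_state(): the state, without advancing time (a new reading comes with each control period).
- manip.camera(name): name is "side" or "top" or "wrist"; returns (picture, depth): 420x560x3 uint8, red, green, blue; 420x560 float32, mm along the optical axis (not along the pixel's ray), 0 where there is no reading.
- manip.calibration(name): a dict with "intrinsics" (3x3 intrinsics, pixels), "pose" (4x4, takes a point from camera to world coordinates). Camera axes: x right, y up, looking along -z (the intrinsics and any distortion apply to the point x, -y, -z); pixel columns grow to the right and rows downward; lengths in mm; the calibration is good to about 2 mm. A picture is of the moment at which its call begins: read the wrist's pose just before it. calibration takes no time and is no camera call; for the wrist camera it gives the pose at the moment of the call.
- manip.sign_off(): hands the job in; it is judged then, once.
Trained networks look in the newest picture that a camera, given by its name, has taken for a name from the list of things; names that differ only in an ending like _2 or _b are one class to them, and where a whole thing is asked for, a point or a joint stands for the part that bears it (a point fixed in the world has none). Each returns a list of dicts, best first, with "score" (0 to 1); they miss things now and then, are a little off and sometimes report something else, mostly with a low value. They report only what shows in the picture. A call takes as long as a camera call.
- manip.cut_out(query, camera): "mask" (420x560 bool, what is visible of it) and "position" ([column, row] in pixels, amid what is visible of it).
The state is a dict: "clock": time; "joints": joint angles; "qd": joint speeds; "effort": joint torques, N m; "eef_pos": TCP position; "eef_rot": TCP orientation; "wrist_force": force on the tool from outside, world axes, zero at the start; "moment": the same for the moment, N m; "finger_gap": finger opening in mm; "finger_force": force on a finger pad.
Only numpy, scipy, OpenCV 4.12 (cv2) and the standard library are available. Lean on these libraries where they do the work, as an engineer would, in place of code of your own. Each camera call takes 0.05 s, during which the arm holds its last target. There are 200 camera calls.

## Task

The cutlery caddy stands in the rack, held by one of the two deep hooks under the ledge: lift it until its back loop clears the tip of the hook, draw it out forwards between tip and ledge, and stand it gently in its white drip tray, fully home and flat, then let go. The hook board is set by hand to a different height each time, so feel your way and never force the caddy against the hook or the ledge; keep it upright so that no cutlery falls out, and leave everything else where it is.

Things in the scene. Friction and masses are not known exactly. Their poses are not given: they have to be found in the camera images.
- caddy: Open aluminium box with cutlery, 110 (its x) x 90 (y) x 110 mm high, 0.25 to 0.46 kg, centre of mass near its middle. Origin: centre of its underside; z up; +x is its back, towards the hooks. It stands on the rack's shelf, its axes parallel to the rack's, with its back loop dropped over one of the two hooks, so that it cannot slide or tip off.
- caddy_handle (a point): Middle of the caddy's rigid black arched handle, over its middle: a straight round bar along the caddy's x, 10 mm thick, 96 mm long, its axis 170 mm above the caddy's underside (this point is on the axis). Grip it from above, jaws closing along the caddy's y; the cutlery reaches up to 146 mm.
- caddy_loop (a point): Middle of the cross wire of the level wire loop on the caddy's back, on the wire's axis (x 79, z 98 mm in the caddy's frame). Wire 6 mm thick; side wires at y +-20 mm run to the back wall at x 55 mm. The hook's tongue stands up through the loop, between cross wire and back wall, at first touching neither.
- rack: Fixed rack: oak shelf (top at z 50 mm, x -150 to +40, y +-220 mm), two posts (x 22, y +-205 mm) up to z 259 mm, and a rigid hook board clamped on the posts at any height. Origin on the counter; z up; its front, where the caddy comes out, faces its -x. Hooks on the board at y +75 and -75 mm: flat steel 20 mm wide, tongue 49 mm high from x -13 to -9 mm, board face at x +9 mm.
- rack_hooks (a point): Point of the rack (fixed, not on the hook board) at x 0, y 0, z 148 mm: level with the axis of the caddy's cross wire. The tips of the hooks stand 9 to 39 mm above it, differently each time and not reported (the board's height is set by hand). The board's ledge (x -21 to +25 mm, 12 mm thick) lies over the hooks, its flat underside 9 mm above the tips: the 6 mm wire must pass in between; find the height by feel.
- tray: The caddy's white drip tray, fixed to the counter: base plate 150 (its x) x 130 mm, 3 mm thick, with a rim wall 4 mm thick, 14 mm high above the counter, 116 (x) x 96 mm inside: 3 mm of play all round the caddy. Origin: centre of its underside; inner floor at z 4 mm; z up. The caddy stands in it with its x along the tray's x, either way round.
- sponge_basket: White basket with a sponge, 110 x 80 x 50 mm with a back plate to 106 mm, held on the other hook by the same kind of loop; leave alone. Origin at the centre of its underside.
- jar_a: Spice jar, 42 mm wide, 90 mm high, loose on the shelf at its +y end; leave alone. Origin at its underside.
- jar_b: Spice jar like jar_a, at the -y end of the shelf; leave alone.
- mug: Blue mug, 76 mm wide, 90 mm high, loose on a round cork trivet; leave alone. Origin at its underside.
- pepper_mill: Wooden pepper mill, 54 mm wide, 160 mm high; leave alone. Origin at its underside.
- soap: Green soap bottle, 60 mm wide, 180 mm high; leave alone. Origin at its underside.
- bowl: White bowl, 130 mm wide, 55 mm high; leave alone. Origin at its underside.

How it is judged:
By the outcome, as a careful person would: the job done as asked, in the order asked, and still so for the second after the job is handed in, with the robot touching nothing.
It also fails if it takes over 59 s, if anything falls off the work surface, if the arm or the gripper's body presses on something with over 40 N, if the wrist force passes 120 N, or if a joint passes its speed limit or range.

## Working session

There is one attempt and no reset: what is moved stays moved. The work goes in short steps, Python scripts to look and compute and a shell command to move; the robot and the scene stay as the last step left them, time stands still between calls to the robot, and variables do not carry over. Pictures are saved under pics/ and viewed, at most 10 in all, crops included, and the job is handed in when it is done.

```bash
mkdir -p pics; cat > h.py <<'E'
from cell import manip
import numpy as np, cv2
def cloud(cam,pic=None):
    c=manip.calibration(cam); img,d=manip.camera(cam)
    K=np.array(c["intrinsics"]);P=np.array(c["pose"])
    v,u=np.mgrid[0:420,0:560]
    p=np.stack([(u-K[0,2])*d/K[0,0],-(v-K[1,2])*d/K[1,1],-d],-1)
    w=p@P[:3,:3].T+P[:3,3]; w[d<=0]=np.nan
    if pic: cv2.imwrite(pic,img[:,:,::-1])
    return img,d,w
E
python3 - <<'E'
from h import *
s=manip.read_state(); print(s)
for cam in ["top","side"]:
    c=manip.calibration(cam); print(c)
    img,d,w=cloud(cam,f"pics/{cam}1.png")
    np.save(cam+".npy",w)
    for q in ["caddy","caddy_handle","caddy_loop","rack","rack_hooks","tray","sponge_basket"]:
        for r in manip.cut_out(q,cam)[:2]:
            p=w[r["mask"]]; p=p[~np.isnan(p[:,0])]
            print(cam,q,round(r["score"],2),np.round(r["position"]),r["mask"].sum(),np.round(np.percentile(p,[2,50,98],axis=0)).tolist() if len(p) else None)
            if r is not None: np.save(f"m_{cam}_{q}.npy",r["mask"]) if r["score"]>.5 else 0
E
```

```text
{'clock': 0.0, 'joints': array([-1.18658910e+00,  3.00514959e-01,  1.52158178e+00,  1.45579496e-05,
        1.32066668e+00, -6.65735103e-02]), 'qd': array([-0.00013271,  0.00082739,  0.00056406,  0.00117955, -0.00134225,
        0.00224833]), 'effort': array([ 1.38875846e-03, -5.31807160e+01, -3.52741778e+01,  7.08541065e-02,
        2.43660092e-02, -9.13317012e-05]), 'eef_pos': array([ 239.62059036, -495.03263851,  404.06182996]), 'eef_rot': array([-3.14042541e+00, -9.19543644e-05,  4.50777075e-01]), 'wrist_force': array([ 0.21906487, -0.81977339,  0.24349155]), 'moment': array([-0.01866563, -0.04237553, -0.011104  ]), 'finger_force': 0.0, 'finger_gap': 93.89952024290793}
{'intrinsics': array([[532.4122351 ,   0.        , 281.046781  ],
       [  0.        , 532.4122351 , 204.97906539],
       [  0.        ,   0.        ,   1.        ]]), 'pose': array([[ 1.25355841e-02,  9.96686300e-01, -8.03696383e-02,
         4.61568097e+02],
       [-9.99897287e-01,  1.19362260e-02, -7.93363732e-03,
        -4.39933345e+01],
       [-6.94803745e-03,  8.04608361e-02,  9.96733554e-01,
         1.
[... 1580 characters left out ...]
] 2947 [[557.0, -58.0, 46.0], [602.0, 72.0, 129.0], [704.0, 97.0, 221.0]]
side caddy_handle 0.61 [261. 399.] 3314 [[315.0, 295.0, -2.0], [406.0, 354.0, 2.0], [472.0, 411.0, 13.0]]
side caddy_loop 0.78 [243. 240.] 2843 [[557.0, 4.0, 51.0], [600.0, 75.0, 130.0], [669.0, 97.0, 221.0]]
side rack 0.66 [178. 257.] 3720 [[674.0, -87.0, 51.0], [711.0, 208.0, 175.0], [749.0, 337.0, 247.0]]
side rack 0.59 [280. 175.] 599 [[681.0, -369.0, 5.0], [701.0, -347.0, 92.0], [728.0, -333.0, 177.0]]
side rack_hooks 0.73 [174. 253.] 3386 [[673.0, -83.0, 79.0], [710.0, 213.0, 175.0], [739.0, 338.0, 244.0]]
side sponge_basket 0.76 [207. 288.] 2134 [[568.0, 160.0, 53.0], [629.0, 207.0, 90.0], [680.0, 243.0, 150.0]]
```

```bash
python3 - <<'E'
from h import *
for cam in ["top","side"]:
    w=np.load(cam+".npy")
    m=np.load(f"m_{cam}_caddy.npy"); p=w[m]; p=p[~np.isnan(p[:,0])]
    h=p[(p[:,2]>213)]; print(cam,"handle",len(h),np.round(np.percentile(h,[1,50,99],axis=0)).tolist(), cv2.fitLine(h[:,:2].astype(np.float32),cv2.DIST_HUBER,0,.01,.01).ravel())
    b=p[(p[:,2]<200)]; print(" box",cv2.minAreaRect(b[:,:2].astype(np.float32)))
    try:
        m=np.load(f"m_{cam}_tray.npy"); p=w[m]; p=p[~np.isnan(p[:,0])]; r=cv2.minAreaRect(p[:,:2].astype(np.float32)); print(" tray",r)
        for lo,hi in((-5,8),(9,20)):
            q=p[(p[:,2]>lo)&(p[:,2]<hi)]; print("  ",len(q),cv2.minAreaRect(q[:,:2].astype(np.float32)))
    except Exception as e: print(e)
    m=np.load(f"m_{cam}_rack.npy") if cam=="top" else np.load(f"m_{cam}_rack_hooks.npy"); p=w[m]; p=p[~np.isnan(p[:,0])]
    print(" z hist",np.histogram(p[:,2],bins=np.arange(40,270,10)))
    q=p[(p[:,2]>165)&(p[:,2]<195)]; print(" ledge",len(q),cv2.minAreaRect(q[:,:2].astype(np.float32)),cv2.fitLine(q[:,:2].astype(np.float32),cv2.DIST_HUBER,0,.01,.01).ravel(),np.median(q[:,2]))
    for s in (1,-1):
        q=p[(p[:,2]>235)&((p[:,1]-110)*s>0)]; print(" post",len(q),np.round(np.median(q,axis=0)) if len(q) else 0)
    m=np.load(f"m_{cam}_sponge_basket.npy"); p=w[m]; p=p[~np.isnan(p[:,0])]; print(" basket",cv2.minAreaRect(p[:,:2].astype(np.float32)))
    im=cv2.imread(f"pics/{cam}1.png"); x=(80,90,470,240) if cam=="top" else (80,100,440,320)
    cv2.imwrite(f"pics/{cam}1c.png",cv2.resize(im[x[1]:x[1]+x[3],x[0]:x[0]+x[2]],None,fx=1.7,fy=1.7,interpolation=cv2.INTER_CUBIC))
E
```

```text
top handle 165 [[566.0, 38.0, 220.0], [617.0, 45.0, 225.0], [669.0, 52.0, 233.0]] [ 9.9753112e-01 -7.0226215e-02  6.1637793e+02  4.4766510e+01]
 box ((626.3117065429688, 46.44438552856445), (97.17816162109375, 132.70065307617188), 84.8001708984375)
 tray ((395.9234313964844, 362.2772216796875), (132.52243041992188, 150.78009033203125), 73.69951629638672)
   1679 ((395.9234313964844, 362.2772216796875), (132.52243041992188, 150.78009033203125), 73.69951629638672)
   487 ((397.0843811035156, 361.4827880859375), (127.3652114868164, 145.68450927734375), 72.51824188232422)
 z hist (array([  12,   21,    1,    0,    0,    0,    0,    6,    7,    9,   73,
        126,   44, 1278, 1342,   12,   11,   11,    9,   12,    6,   63]), array([ 40,  50,  60,  70,  80,  90, 100, 110, 120, 130, 140, 150, 160,
       170, 180, 190, 200, 210, 220, 230, 240, 250, 260]))
 ledge 2646 ((706.4768676757812, 112.77751159667969), (417.8760986328125, 47.66485595703125), 86.05473327636719) [7.0140734e-02 9.9753708e-01 7.0631366e+02 1.1387407e+02] 180.05699466385693
 post 50 [739. 315. 256.]
 post 42 [711. -91. 2
[... 352 characters left out ...]
211914)
[Errno 2] No such file or directory: 'm_side_tray.npy'
 z hist (array([   0,    7,   18,   17,   21,   19,   69,  203,  280,  122,  166,
        130,  190, 1833,   31,   33,   33,   32,   35,   32,   31,   49]), array([ 40,  50,  60,  70,  80,  90, 100, 110, 120, 130, 140, 150, 160,
       170, 180, 190, 200, 210, 220, 230, 240, 250, 260]))
 ledge 2037 ((701.6647338867188, 119.51637268066406), (420.9663391113281, 49.73644256591797), 86.38984680175781) [6.3950457e-02 9.9795306e-01 7.0146442e+02 1.5536102e+02] 176.1664817880021
 post 76 [732. 324. 251.]
 post 22 [705. -83. 246.]
 basket ((651.0447998046875, 203.86358642578125), (126.28884887695312, 176.54196166992188), 72.765869140625)
```

View pics/top1.png

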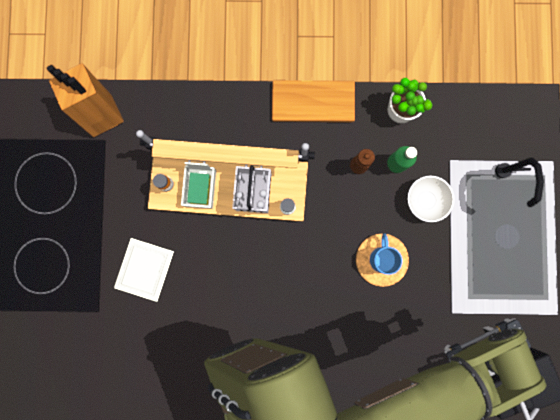

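View pics/side1c.png

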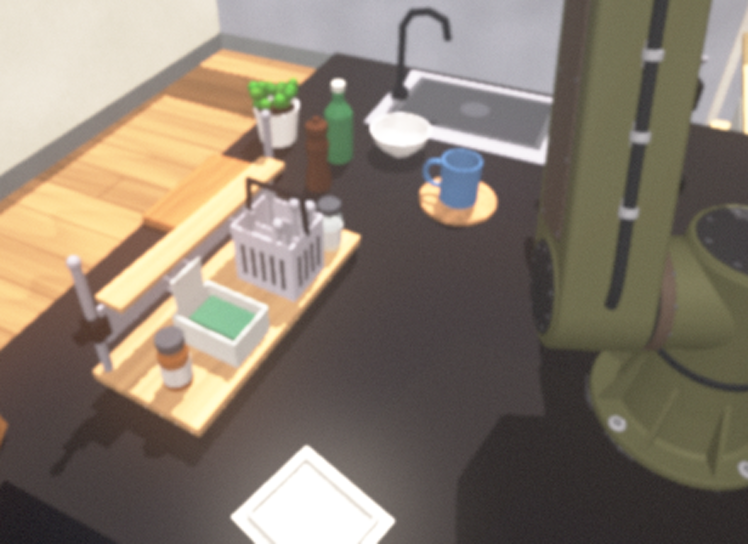

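```bash
python3 -m creep '{"slide":[[2.7,3.85,1],[2.7,3.85,1],[2.7,3.85,1],[2.7,3.85,1],[2.7,3.85,1],[2.7,3.85,1],[2.7,3.85,1],[2.7,3.85,1]],"turn":[0.186,0.186,0.186,0.186,0.186,0.186,0.186,0.186],"claw":[1,1,1,1,1,1,1,1]}'
```

```text
clock: 1.8
eef_pos: [456.2, -185.6, 485.1]
eef_rot: [3.141, 0.0, 1.945]
wrist_force: [0.8, -0.1, 0.2]
finger_gap: 93.7
finger_force: 0.0
```

```bash
python3 -m creep '{"slide":[[2.7,3.85,0],[2.7,3.85,0],[2.7,3.85,0],[2.7,3.85,0],[2.7,3.85,0],[2.7,3.85,0],[0,0,0],[0,0,0]],"turn":[0.186,0.186,0.186,0.186,0.186,0.186,0,0],"claw":[1,1,1,1,1,1,1,1]}'
```

```text
clock: 2.8
eef_pos: [617.5, 43.6, 484.5]
eef_rot: [-3.141, -0.0, 3.053]
wrist_force: [-0.3, 0.6, 0.4]
finger_gap: 93.8
finger_force: 0.0
```

```bash
python3 - <<'E'
from h import *
print(manip.read_state()["eef_pos"],manip.calibration("wrist")["pose"].round(2).tolist())
img,d,w=cloud("wrist","pics/w1.png"); np.save("wrist.npy",w)
z=w[:,:,2]
def L(m,n):
    q=w[m]
    if len(q)<10: print(n,len(q));return
    print(n,len(q),np.percentile(q,[2,50,98],axis=0).round(1).tolist(),cv2.fitLine(q[:,:2].astype(np.float32),cv2.DIST_HUBER,0,.01,.01).ravel(),cv2.minAreaRect(q[:,:2].astype(np.float32)))
X,Y=w[:,:,0],w[:,:,1]
L((z>214)&(z<235)&(X>550)&(X<690)&(abs(Y-45)<25),"handle")
L((z>170)&(z<192)&(X>670)&(X<745)&(Y>-80)&(Y<290),"ledge")
L((z>40)&(z<60)&(X<560)&(Y<300)&(Y>-100),"shelf")
print(np.histogram(z[(X>670)&(X<745)],bins=np.arange(100,260,5)))
E
```

```text
[617.47292294  43.62446184 484.45979255] [[0.09, -0.96, -0.27, 539.72], [1.0, 0.09, 0.02, 50.25], [-0.0, -0.27, 0.96, 464.12], [0.0, 0.0, 0.0, 1.0]]
handle 1910 [[562.8, 40.5, 219.9], [607.9, 47.5, 223.6], [661.9, 54.2, 225.4]] [ 9.9760276e-01 -6.9200873e-02  6.0953687e+02  4.7480061e+01] ((613.7130737304688, 47.19972229003906), (10.024711608886719, 105.93638610839844), 85.92259216308594)
ledge 14667 [[673.0, -46.3, 172.0], [699.5, 92.9, 178.1], [724.9, 282.7, 179.5]] [4.1863438e-02 9.9912333e-01 6.9951910e+02 1.1516869e+02] ((702.590576171875, 113.8550796508789), (354.34344482421875, 46.960235595703125), 85.93952941894531)
shelf 2928 [[539.3, -89.7, 47.3], [552.2, 15.4, 49.4], [559.7, 203.4, 51.3]] [4.1741118e-02 9.9912846e-01 5.5214062e+02 4.7532249e+01] ((559.314208984375, 76.49348449707031), (340.59796142578125, 23.592544555664062), 86.15006256103516)
(array([  340,   390,   300,   213,   160,   225,   285,   312,   322,
         432,   316,   193,     7,   247,   722, 13920,    36,     0,
           0,     0,     0,     0,     0,     0,     0,     0,     0,
           0,     0,     0,     0]), array([100, 105, 110, 115, 120, 125, 130, 135, 140, 145, 150, 155, 160,
       165, 170, 175, 180, 185, 190, 195, 200, 205, 210, 215, 220, 225,
       230, 235, 240, 245, 250, 255]))
```

View pics/w1.png

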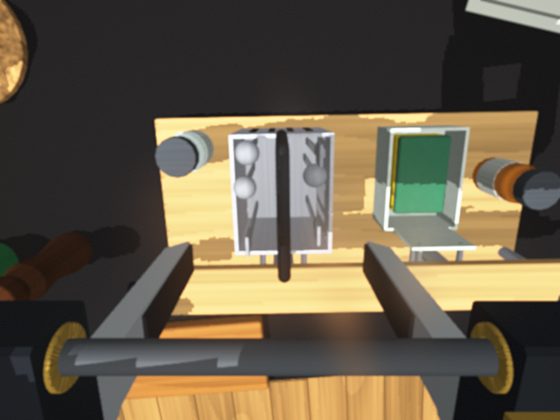

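```bash
python3 -m creep '{"slide":[[-0.2,0.24,-1.5],[0,0,-2.5],[0,0,-2.5],[0,0,-1.85],[0,0,0],[0,0,0],[0,0,0],[0,0,0]],"turn":[0.017,0,0,0,0,0,0,0],"claw":[1,1,0.6,0.4,0.3,0.25,0.25,0.25]}' 30; python3 - <<'E'
from h import *
img,d,w=cloud("wrist","pics/w2.png");z=w[:,:,2];X,Y=w[:,:,0],w[:,:,1]
m=(z>205)&(z<235)&(X>550)&(X<600)&(abs(Y-45)<25);q=w[m];print(np.percentile(q,[2,50,98],axis=0).round(1),cv2.fitLine(q[:,:2].astype(np.float32),cv2.DIST_HUBER,0,.01,.01).ravel())
E
```

```text
clock: 3.85
eef_pos: [615.6, 46.3, 401.7]
eef_rot: [3.142, 0.001, 3.072]
wrist_force: [-0.1, -0.1, 0.1]
finger_gap: 37.3
finger_force: 0.0
[[560.9  44.2 209.6]
 [578.8  49.6 223.5]
 [599.   54.7 225.5]] [ 9.9752778e-01 -7.0273414e-02  5.7869482e+02  4.9621346e+01]
```

View pics/w2.png

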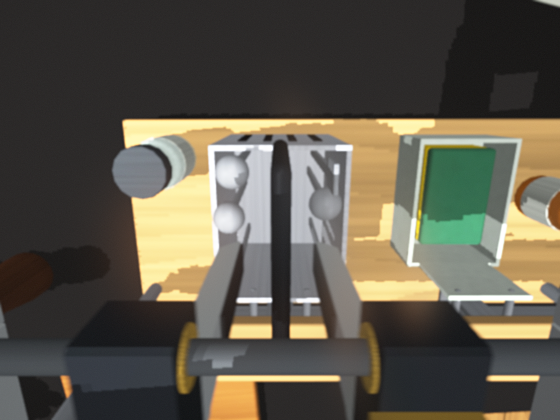

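```bash
python3 -m creep '{"slide":[[0,0.05,0],[0,0,0],[0,0,0],[0,0,0],[0,0,0],[0,0,0],[0,0,0],[0,0,0]],"turn":[0,0,0,0,0,0,0,0],"claw":[0.2,0.15,0.13,0.1,0.05,0,0,0]}' 35
```

```text
clock: 4.9
eef_pos: [615.6, 46.9, 401.2]
eef_rot: [3.142, 0.0, 3.072]
wrist_force: [-0.4, 1.2, 1.8]
finger_gap: 8.9
finger_force: 35.0
```

```bash
python3 -m creep '{"slide":[[0,0,0.2],[0,0,0.2],[0,0,0.2],[0,0,0.2],[0,0,0.1],[0,0,0],[0,0,0]],"turn":[0,0,0,0,0,0,0],"claw":[0,0,0,0,0,0,0]}'; python3 -c "
from h import *
s=manip.read_state();print(s['eef_pos'],s['wrist_force'],s['moment'])"
```

```text
clock: 5.78
eef_pos: [615.6, 46.8, 410.1]
eef_rot: [-3.142, -0.0, 3.072]
wrist_force: [-0.2, 0.1, -2.5]
finger_gap: 9.0
finger_force: 35.0
[615.6168094   46.84995004 410.09559179] [-0.16765423  0.14836204 -2.53698238] [ 0.05939664 -0.16387129 -0.05802671]
```

```bash
for i in 1; do python3 -m creep '{"slide":[[0,0,0.2],[0,0,0.1],[0,0,0.1],[0,0,0],[0,0,0]],"turn":[0,0,0,0,0],"claw":[0,0,0,0,0]}'; done
```

```text
clock: 6.4
eef_pos: [615.6, 46.8, 414.1]
eef_rot: [-3.142, -0.0, 3.072]
wrist_force: [0.4, -0.2, -3.2]
finger_gap: 8.5
finger_force: 35.0
```

```bash
python3 -m creep '{"slide":[[0,0,0.05],[0,0,0.05],[0,0,0]],"turn":[0,0,0],"claw":[0,0,0]}'
```

```text
clock: 6.78
eef_pos: [615.6, 46.8, 415.2]
eef_rot: [3.142, 0.0, 3.072]
wrist_force: [0.1, 0.3, -2.6]
finger_gap: 8.9
finger_force: 35.0
```

```bash
python3 -m creep '{"slide":[[0,0,0.05],[0,0,0],[0,0,0]],"turn":[0,0,0],"claw":[0,0,0]}'
```

```text
clock: 7.15
eef_pos: [615.6, 46.9, 415.7]
eef_rot: [3.142, 0.0, 3.072]
wrist_force: [0.5, -0.3, -2.7]
finger_gap: 8.9
finger_force: 35.0
```

```bash
python3 -m creep '{"slide":[[0,0,0.05],[0,0,0],[0,0,0]],"turn":[0,0,0],"claw":[0,0,0]}'
```

```text
clock: 7.52
eef_pos: [615.6, 46.8, 416.1]
eef_rot: [3.142, 0.0, 3.072]
wrist_force: [-0.4, -0.1, -3.1]
finger_gap: 8.8
finger_force: 35.0
```

```bash
python3 -m creep '{"slide":[[0,0,0.05],[0,0,0],[0,0,0]],"turn":[0,0,0],"claw":[0,0,0]}'
```

```text
clock: 7.9
eef_pos: [615.6, 46.8, 416.6]
eef_rot: [-3.142, -0.0, 3.072]
wrist_force: [-0.5, -0.6, -2.8]
finger_gap: 8.8
finger_force: 35.0
```

```bash
python3 -m creep '{"slide":[[0,0,0.05],[0,0,0],[0,0,0]],"turn":[0,0,0],"claw":[0,0,0]}'
```

```text
clock: 8.28
eef_pos: [615.6, 46.9, 417.1]
eef_rot: [3.142, -0.0, 3.072]
wrist_force: [1.0, 0.4, -3.6]
finger_gap: 9.0
finger_force: 35.0
```

```bash
python3 -m creep '{"slide":[[0,0,0.05],[0,0,0],[0,0,0]],"turn":[0,0,0],"claw":[0,0,0]}'; python3 -c "
from h import *
s=manip.read_state();print(s['eef_pos'],s['wrist_force'],s['moment'])"
```

```text
clock: 8.65
eef_pos: [615.6, 46.9, 417.6]
eef_rot: [3.142, -0.0, 3.072]
wrist_force: [1.9, 0.2, -4.6]
finger_gap: 9.0
finger_force: 35.0
[615.63066816  46.87159637 417.55203842] [ 1.92702695  0.23136885 -4.57380144] [ 0.13018418 -0.40911565 -0.01053536]
```

```bash
python3 -m creep '{"slide":[[0,0,-0.12],[0,0,-0.1],[0,0,0],[0,0,0]],"turn":[0,0,0,0],"claw":[0,0,0,0]}'
```

```text
clock: 9.15
eef_pos: [615.6, 46.8, 415.5]
eef_rot: [-3.142, 0.0, 3.072]
wrist_force: [0.2, 1.0, -2.4]
finger_gap: 8.9
finger_force: 35.0
```

```bash
python3 -m creep '{"slide":[[-0.1,0.007,0],[-0.1,0.007,0],[-0.1,0.007,0],[0,0,0]],"turn":[0,0,0,0],"claw":[0,0,0,0]}'
```

```text
clock: 9.65
eef_pos: [612.6, 47.1, 415.5]
eef_rot: [-3.142, 0.0, 3.072]
wrist_force: [-1.2, 0.1, -1.9]
finger_gap: 8.8
finger_force: 35.0
```

```bash
python3 -m creep '{"slide":[[-0.1,0.007,0],[-0.1,0.007,0],[0,0,0]],"turn":[0,0,0],"claw":[0,0,0]}';  python3 -c "
from h import *
s=manip.read_state();print(s['eef_pos'],s['wrist_force'],s['moment'])"
```

```text
clock: 10.02
eef_pos: [610.5, 47.2, 415.5]
eef_rot: [3.142, -0.0, 3.072]
wrist_force: [0.7, -0.6, -2.1]
finger_gap: 8.9
finger_force: 35.0
[610.54808985  47.22545761 415.46579847] [ 0.67618921 -0.59897378 -2.07160494] [ 0.09296449 -0.15780847  0.01469114]
```

```bash
python3 -m creep '{"slide":[[-0.1,0.007,0.03],[-0.1,0.007,0],[0,0,0]],"turn":[0,0,0],"claw":[0,0,0]}';  python3 -c "
from h import *
s=manip.read_state();print(s['eef_pos'],s['wrist_force'],s['moment'])"
```

```text
clock: 10.4
eef_pos: [608.6, 47.4, 415.8]
eef_rot: [3.142, 0.0, 3.072]
wrist_force: [-0.7, -0.0, -3.1]
finger_gap: 9.2
finger_force: 35.0
[608.55162236  47.36375103 415.7835148 ] [-0.70549057 -0.04389423 -3.10062336] [ 0.0714544  -0.13903113  0.02231132]
```

```bash
python3 -m creep '{"slide":[[-0.1,0.007,0],[-0.1,0.007,0],[0,0,0]],"turn":[0,0,0],"claw":[0,0,0]}';  python3 -c "
from h import *
s=manip.read_state();print(s['eef_pos'],s['wrist_force'],s['moment'])"
```

```text
clock: 10.78
eef_pos: [606.6, 47.5, 415.8]
eef_rot: [-3.142, -0.0, 3.072]
wrist_force: [0.5, 0.1, -2.0]
finger_gap: 8.9
finger_force: 35.0
[606.56462554  47.49108186 415.7637792 ] [ 0.45712414  0.05257025 -2.01103669] [ 0.07480974 -0.12583562  0.00072794]
```

```bash
python3 -m creep '{"slide":[[-0.15,0.011,0],[-0.15,0.011,0],[-0.15,0.011,0],[0,0,0]],"turn":[0,0,0,0],"claw":[0,0,0,0]}';  python3 -c "
from h import *
s=manip.read_state();print(s['eef_pos'],s['wrist_force'],s['moment'])"
```

```text
clock: 11.28
eef_pos: [602.0, 47.8, 415.8]
eef_rot: [3.142, 0.0, 3.072]
wrist_force: [-0.4, 0.6, -2.7]
finger_gap: 8.2
finger_force: 35.0
[602.02885066  47.84830431 415.79893097] [-0.41708616  0.6135272  -2.69972848] [ 0.07489424 -0.15738891 -0.00537455]
```

```bash
python3 -m creep '{"slide":[[-0.2,0.014,0],[-0.2,0.014,0],[-0.2,0.014,0],[-0.2,0.014,0],[-0.2,0.014,0],[-0.2,0.014,0],[0,0,0]],"turn":[0,0,0,0,0,0,0],"claw":[0,0,0,0,0,0,0]}';  python3 -c "
from h import *
s=manip.read_state();print(s['eef_pos'],s['wrist_force'],s['moment'])"
```

```text
clock: 12.15
eef_pos: [590.0, 48.7, 415.8]
eef_rot: [-3.142, 0.0, 3.072]
wrist_force: [0.7, -0.4, -3.2]
finger_gap: 9.2
finger_force: 35.0
[590.00730203  48.67469983 415.80109684] [ 0.7276844  -0.37431616 -3.21167177] [ 0.05979851 -0.13730593 -0.02052523]
```

```bash
python3 -m creep '{"slide":[[-1,0.07,0.3],[-2,0.14,1],[-2,0.14,2],[-2,0.14,2.4],[-2,0.14,2.4],[0,1,1.9],[0,1.5,0],[0,2,0]],"turn":[0,0,0,0,0,0,0,0],"claw":[0,0,0,0,0,0,0,0]}'
```

```text
clock: 13.15
eef_pos: [499.9, 100.7, 514.9]
eef_rot: [-3.141, -0.001, 3.071]
wrist_force: [0.1, 0.0, -2.8]
finger_gap: 8.6
finger_force: 35.0
```

```bash
python3 -m creep '{"slide":[[-1,2.2,0],[-1,2.5,0],[-1.5,2.5,0],[-1.5,1.5,0],[-1,0.5,0],[0,0,0],[0,0,0]],"turn":[-0.03,-0.05,-0.05,-0.05,-0.04,0,0],"claw":[0,0,0,0,0,0,0]}'; cat > look.py <<'E'
from h import *
import sys
n=sys.argv[1]
s=manip.read_state(); print(s["clock"],s["eef_pos"],s["eef_rot"])
def rect(q): return cv2.minAreaRect(q[:,:2].astype(np.float32))
for cam in ["wrist","top"]:
    img,d,w=cloud(cam,f"pics/{cam}{n}.png")
    z=w[:,:,2]; X,Y=w[:,:,0],w[:,:,1]; e=s["eef_pos"]
    near=(np.hypot(X-e[0],Y-e[1])<75)
    rr=manip.cut_out("tray",cam)
    for r in rr[:2]:
        m=cv2.erode(r["mask"].astype(np.uint8),np.ones((2,2)))>0
        q=w[r["mask"]]; q=q[(abs(q[:,2])<25)&np.isfinite(q[:,0])]
        if len(q)<20: continue
        q2=q[(q[:,2]>9)]
        print(cam,"tray",round(r["score"],2),len(q),rect(q),"rim",len(q2),rect(q2) if len(q2)>5 else 0,np.percentile(q[:,2],[5,50,95]).round(1))
    zb=e[2]-180-171
    for nm,lo,hi in(("handle",163,182),("boxtop",104,114)):
        q=w[near&(z>zb+lo)&(z<zb+hi)]
        if len(q)>10: print(cam,nm,len(q),rect(q),cv2.fitLine(q[:,:2].astype(np.float32),cv2.DIST_HUBER,0,.01,.01).ravel().round(3),np.percentile(q,[2,50,98],axis=0).round(1).tolist())
E
python3 look.py 3
```

```text
clock: 14.02
eef_pos: [440.4, 192.0, 515.2]
eef_rot: [-3.141, -0.0, 2.853]
wrist_force: [-0.2, 0.5, -3.0]
finger_gap: 8.6
finger_force: 35.0
14.025 [440.35598635 191.9730987  515.2294297 ] [-3.14117954e+00 -4.61729860e-04  2.85267111e+00]
wrist handle 4262 ((431.8620300292969, 194.04653930664062), (31.99078941345215, 90.10088348388672), 88.19660949707031) [ 9.57000e-01 -2.91000e-01  4.27407e+02  1.95320e+02] [[389.1, 179.3, 329.3], [429.0, 195.8, 337.9], [471.8, 209.2, 344.8]]
wrist boxtop 2635 ((436.4726257324219, 192.89208984375), (90.60824584960938, 111.67459106445312), 73.4553451538086) [  0.83    0.558 416.968 199.635] [[376.1, 137.6, 268.8], [416.1, 214.2, 273.6], [499.1, 247.8, 275.5]]
top tray 0.65 423 ((354.3308410644531, 374.2591857910156), (132.7991943359375, 73.36688232421875), 78.08995056152344) rim 94 ((347.30755615234375, 375.49267578125), (122.39613342285156, 66.28998565673828), 86.61735534667969) [-0.9  5.2 15.6]
top handle 34 ((443.2591552734375, 189.29397583007812), (8.918097496032715, 103.49203491210938), 72.78457641601562) [ 9.56000e-01 -2.95000e-01  4.80481e+02  1.76329e+02] [[445.5, 171.0, 329.3], [485.8, 175.9, 338.5], [492.7, 188.4, 345.5]]
top boxtop 57 ((491.37261962890625, 162.8512725830078), (79.70618438720703, 27.93976402282715), 54.38319778442383) [3.50000e-01 9.37000e-01 4.90217e+02 1.64273e+02] [[459.5, 132.4, 268.3], [487.6, 150.6, 274.8], [504.0, 197.4, 277.5]]
```

View pics/wrist3.png

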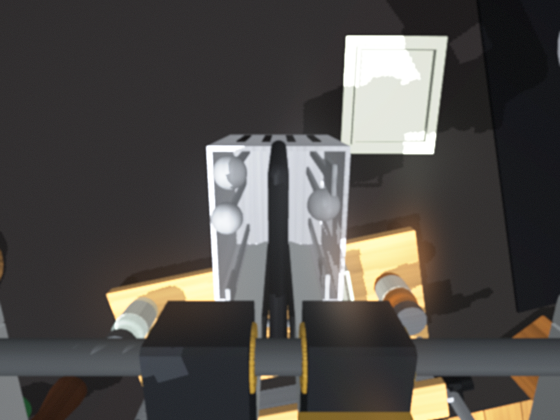

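```bash
cat > tray.py <<'E'
from h import *
img,d,w=cloud("wrist")
s=manip.read_state(); g=img.min(2)>105
m=np.zeros_like(g);m[20:170,325:460]=1;m&=g
n,l,st,c=cv2.connectedComponentsWithStats(m.astype(np.uint8)); k=1+st[1:,4].argmax(); m=l==k
print(st[k],c[k]); q=w[m]
print("plate z",np.percentile(q[:,2],[2,25,50,75,98]).round(1))
print("all",cv2.minAreaRect(q[:,:2].astype(np.float32)))
for lo,hi in((-6,7),(9,22)):
    p=q[(q[:,2]>lo)&(q[:,2]<hi)]; print(lo,len(p),cv2.minAreaRect(p[:,:2].astype(np.float32)))
# pixel corners -> rays onto z=3
K=manip.calibration("wrist")
C=np.array(K["pose"]);K=np.array(K["intrinsics"])
box=cv2.boxPoints(cv2.minAreaRect(np.argwhere(m)[:,::-1].astype(np.float32)))
h=cv2.convexHull(np.argwhere(m)[:,::-1].astype(np.int32)); ap=cv2.approxPolyDP(h,6,True).reshape(-1,2); print(ap.tolist())
r=np.c_[(ap[:,0]-K[0,2])/K[0,0],-(ap[:,1]-K[1,2])/K[1,1],-np.ones(len(ap))]@C[:3,:3].T
P=C[:3,3]+r*((3-C[2,3])/r[:,2])[:,None]; print(P.round(1).tolist(),P.mean(0))
print(cv2.minAreaRect(P[:,:2].astype(np.float32)))
E
python3 tray.py
```

```text
[  325    35   123   135 12211] [389.29932028  95.64695766]
plate z [nan nan nan nan nan]
all ((nan, nan), (nan, 0.0), nan)
-6 10197 ((403.58245849609375, 362.36846923828125), (133.97450256347656, 174.5650634765625), 73.71504974365234)
9 1314 ((392.3016052246094, 364.2027893066406), (105.28135681152344, 122.66685485839844), 73.25804901123047)
[[447, 36], [434, 152], [332, 169], [325, 135], [345, 36]]
[[340.8, 448.0, 3.0], [482.8, 406.6, 3.0], [465.1, 264.2, 3.0], [416.5, 266.6, 3.0], [303.2, 322.7, 3.0]] [401.65643443 341.59512387   3.        ]
((400.86395263671875, 350.8120422363281), (152.9281463623047, 171.78598022460938), 73.73047637939453)
```

```bash
python3 -m creep '{"slide":[[-0.46,1.5,0],[-0.6,2.5,0],[-0.7,2.8,-1],[-0.7,3,-2],[-0.7,3,-2.5],[-0.7,2.5,-2.5],[-0.6,1.85,-2.4],[0,0,-1]],"turn":[0,0,0,0,0,-0.003,0,0],"claw":[0,0,0,0,0,0,0,0]}'
```

```text
clock: 15.28
eef_pos: [394.7, 364.8, 400.3]
eef_rot: [-3.14, -0.001, 2.851]
wrist_force: [0.3, -0.4, -2.8]
finger_gap: 8.8
finger_force: 35.0
```

```bash
python3 -m creep '{"slide":[[0,0,-1],[0,0,0],[0,0,0],[0,0,0]],"turn":[0,0,0,0],"claw":[0,0,0,0]}'; python3 look.py 4
```

```text
clock: 15.78
eef_pos: [395.7, 363.2, 392.4]
eef_rot: [3.141, 0.001, 2.848]
wrist_force: [0.4, 0.5, -2.7]
finger_gap: 9.1
finger_force: 35.0
15.775 [395.6677247  363.24073173 392.39210507] [3.14074744e+00 6.38972716e-04 2.84836448e+00]
wrist tray 0.9 3237 ((335.0793762207031, 381.87677001953125), (130.4201202392578, 30.945749282836914), 72.63460540771484) rim 485 ((338.6939697265625, 380.645751953125), (104.0510025024414, 11.751791000366211), 72.56077575683594) [ 1.3  2.9 13.7]
wrist handle 4268 ((387.4316101074219, 365.35455322265625), (31.82988166809082, 90.68351745605469), 58.463722229003906) [ 9.57000e-01 -2.91000e-01  3.82992e+02  3.66591e+02] [[344.7, 350.7, 206.4], [384.5, 367.3, 215.1], [427.4, 380.8, 222.1]]
wrist boxtop 2644 ((391.7571105957031, 364.05181884765625), (90.4256591796875, 111.40628051757812), 73.09021759033203) [  0.836   0.548 372.538 370.58 ] [[331.5, 308.6, 146.0], [371.5, 385.0, 150.7], [454.8, 419.0, 152.5]]
top tray 0.94 656 ((393.36273193359375, 353.9292907714844), (117.90508270263672, 150.57003784179688), 75.1335220336914) rim 169 ((389.3940124511719, 347.0954895019531), (115.05518341064453, 146.14764404296875), 81.31706237792969) [-1.   5.5 17.1]
top tray 0.57 26 ((732.87548828125, -383.7247619628906), (41.632591247558594, 102.84331512451172), 40.8055534362793) rim 11 ((703.28955078125, -347.97039794921875), (42.49742126464844, 9.673246383666992), 29.226837158203125) [-1.7  5.9 23.5]
top handle 49 ((434.58984375, 348.7589111328125), (11.108169555664062, 30.9605770111084), 79.17827606201172) [ 9.66000e-01 -2.58000e-01  4.36023e+02  3.48028e+02] [[421.6, 342.4, 206.6], [436.6, 348.3, 216.2], [449.1, 355.9, 221.1]]
top boxtop 95 ((438.4254455566406, 348.9798278808594), (93.72924041748047, 51.3120231628418), 78.65984344482422) [2.23000e-01 9.75000e-01 4.41208e+02 3.46959e+02] [[407.2, 303.7, 145.8], [440.4, 355.6, 150.9], [461.7, 396.3, 155.0]]
```

View pics/wrist4.png

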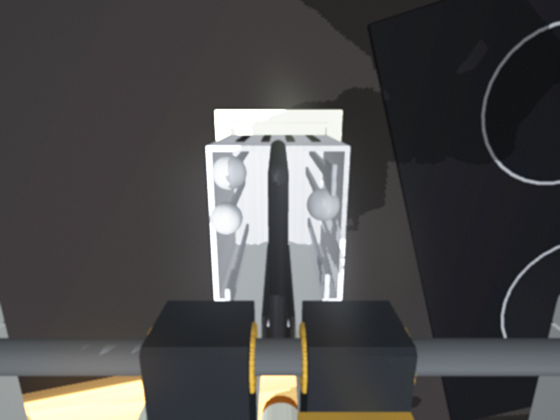

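```bash
python3 - <<'E'
from h import *
manip.camera("side")
im=manip.camera("side")[0][:,:,::-1]; cv2.imwrite("pics/s4.png",cv2.resize(im[220:420,150:400],None,fx=3,fy=3,interpolation=cv2.INTER_CUBIC))
E
```

```text
(no output)
```

View pics/s4.png

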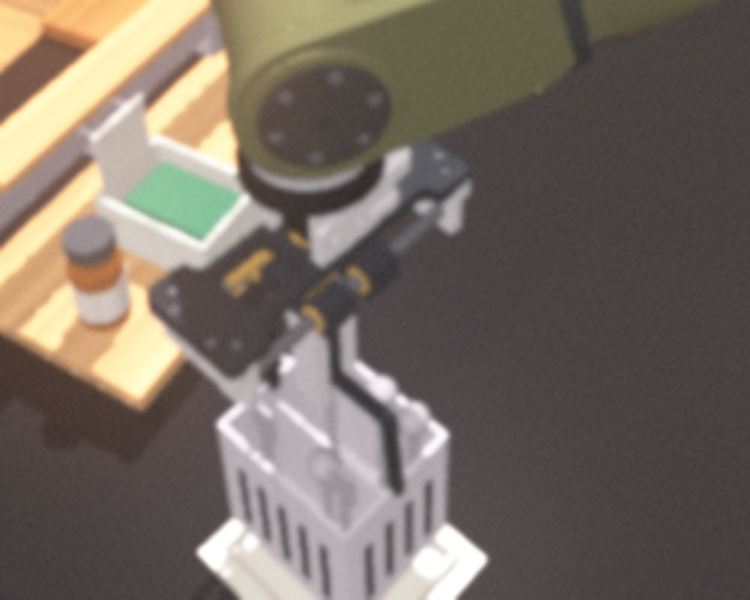

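```bash
python3 -m creep '{"slide":[[0,0,-0.6],[0,0,-0.6],[0,0,-0.6],[0,0,-0.5],[0,0,-0.2],[0,0,0]],"turn":[0,0,0,0,0,0],"claw":[0,0,0,0,0,0]}'
```

```text
clock: 16.82
eef_pos: [395.5, 363.5, 366.7]
eef_rot: [-3.141, -0.0, 2.849]
wrist_force: [-0.1, 0.0, -2.8]
finger_gap: 9.0
finger_force: 35.0
```

```bash
python3 -m creep '{"slide":[[0,0,-0.15],[0,0,-0.15],[0,0,-0.15],[0,0,0],[0,0,0]],"turn":[0,0,0,0,0],"claw":[0,0,0,0,0]}'; python3 -c "
from h import *
s=manip.read_state();print(s['eef_pos'],s['wrist_force'],s['moment'])"
```

```text
clock: 17.45
eef_pos: [395.5, 363.5, 362.3]
eef_rot: [3.142, 0.0, 2.849]
wrist_force: [0.2, -0.5, -3.1]
finger_gap: 8.8
finger_force: 35.0
[395.51895193 363.45704844 362.28788953] [ 0.16658048 -0.47984065 -3.06967603] [ 0.03244241 -0.15176086 -0.03793765]
```

Inside the rim (underside about z 11), no contact.

```bash
python3 -m creep '{"slide":[[0,0,-0.15],[0,0,-0.15],[0,0,-0.15],[0,0,-0.05],[0,0,0]],"turn":[0,0,0,0,0],"claw":[0,0,0,0,0]}'
```

```text
clock: 18.08
eef_pos: [395.5, 363.5, 357.2]
eef_rot: [-3.142, -0.0, 2.849]
wrist_force: [0.4, -0.2, -2.8]
finger_gap: 8.9
finger_force: 35.0
```

```bash
python3 -m creep '{"slide":[[0,0,-0.06],[0,0,-0.06],[0,0,0],[0,0,0]],"turn":[0,0,0,0],"claw":[0,0,0,0]}'; python3 -c "
from h import *
s=manip.read_state();print(s['eef_pos'],s['wrist_force'],s['moment'])"
```

```text
clock: 18.58
eef_pos: [395.5, 363.4, 356.1]
eef_rot: [3.142, 0.0, 2.849]
wrist_force: [-0.3, -0.2, -2.8]
finger_gap: 9.0
finger_force: 35.0
[395.51960155 363.44068916 356.08513564] [-0.3384606  -0.1871338  -2.83729638] [ 0.06817086 -0.11927397  0.00899513]
```

```bash
python3 -m creep '{"slide":[[0,0,-0.05],[0,0,0],[0,0,0]],"turn":[0,0,0],"claw":[0,0,0]}'
```

```text
clock: 18.95
eef_pos: [395.5, 363.5, 355.5]
eef_rot: [-3.142, -0.0, 2.849]
wrist_force: [0.8, 0.5, -2.5]
finger_gap: 8.9
finger_force: 35.0
```

```bash
python3 -m creep '{"slide":[[0,0,-0.05],[0,0,0],[0,0,0]],"turn":[0,0,0],"claw":[0,0,0]}'
```

```text
clock: 19.32
eef_pos: [395.5, 363.4, 355.1]
eef_rot: [3.142, 0.0, 2.849]
wrist_force: [0.7, 0.1, -1.2]
finger_gap: 8.8
finger_force: 35.0
```

```bash
python3 -m creep '{"slide":[[0,0,-0.04],[0,0,0],[0,0,0]],"turn":[0,0,0],"claw":[0,0,0]}' 20; python3 -c "
from h import *
s=manip.read_state();print(s['eef_pos'],s['wrist_force'],s['moment'])"
```

```text
clock: 19.7
eef_pos: [395.6, 363.4, 355.0]
eef_rot: [3.141, 0.0, 2.849]
wrist_force: [0.2, -2.1, 4.0]
finger_gap: 9.3
finger_force: 20.0
[395.57227867 363.43848517 355.03611694] [ 0.24332698 -2.10337336  3.98981232] [-0.27709708 -0.14707214  0.0715877 ]
```

```bash
python3 -m creep '{"slide":[[0,0,0],[0,0,0],[0,0,0],[0,0,0],[0,0,0],[0,0,0]],"turn":[0,0,0,0,0,0],"claw":[0.1,0.15,0.2,0.3,0.4,0.4]}' 5;  python3 -m creep '{"slide":[[0,0,0.5],[0,0,1],[0,0,2],[0,0,3],[0,0,3],[0,0,2],[0,0,0],[0,0,0]],"turn":[0,0,0,0,0,0,0,0],"claw":[0.4,0.4,0.4,0.4,0.4,0.4,0.4,0.4]}'; sed -i 's/^    zb=.*/    zb=4/' look.py; python3 look.py 5
```

```text
clock: 20.45
eef_pos: [395.5, 363.5, 354.6]
eef_rot: [-3.142, -0.0, 2.849]
wrist_force: [-1.0, -0.3, -0.0]
finger_gap: 37.5
finger_force: 0.0
clock: 21.45
eef_pos: [395.5, 363.4, 468.9]
eef_rot: [-3.141, -0.0, 2.849]
wrist_force: [-0.4, -0.3, -0.2]
finger_gap: 37.7
finger_force: 0.0
21.45 [395.45782612 363.41022977 468.92279094] [-3.14085505e+00 -4.99996284e-04  2.84881508e+00]
wrist tray 0.79 2693 ((391.5932922363281, 363.984375), (131.93157958984375, 150.21641540527344), 73.23361206054688) rim 386 ((338.3810729980469, 380.9988098144531), (103.33100128173828, 10.717449188232422), 73.127685546875) [ 1.   2.7 13.8]
wrist handle 1501 ((393.23284912109375, 363.566162109375), (9.479867935180664, 105.62853240966797), 72.91972351074219) [ 9.55000e-01 -2.97000e-01  3.90138e+02  3.64291e+02] [[344.6, 347.4, 174.3], [389.8, 364.4, 177.7], [440.0, 380.3, 179.5]]
wrist boxtop 1336 ((392.34381103515625, 363.7037353515625), (90.15291595458984, 113.3720932006836), 73.11121368408203) [9.66000e-01 2.59000e-01 3.97285e+02 3.64046e+02] [[331.6, 308.9, 108.6], [394.5, 366.2, 113.3], [454.4, 418.7, 115.5]]
top tray 0.95 619 ((396.3904724121094, 362.1624755859375), (132.16615295410156, 150.4759063720703), 73.13809967041016) rim 175 ((408.2584533691406, 329.42462158203125), (174.580322265625, 93.98591613769531), 19.421621322631836) [-0.7  5.7 17.1]
top handle 81 ((425.7666931152344, 352.0449523925781), (9.620747566223145, 49.50638961791992), 72.84475708007812) [ 9.48000e-01 -3.18000e-01  4.26672e+02  3.50776e+02] [[403.0, 342.4, 168.7], [425.9, 351.2, 179.0], [448.9, 361.3, 184.7]]
top boxtop 140 ((402.729736328125, 358.7148132324219), (90.9613037109375, 120.4901351928711), 74.06959533691406) [  0.821   0.571 417.029 344.973] [[336.6, 304.1, 108.3], [427.0, 331.9, 112.7], [461.4, 400.0, 117.7]]
```

View pics/wrist5.png

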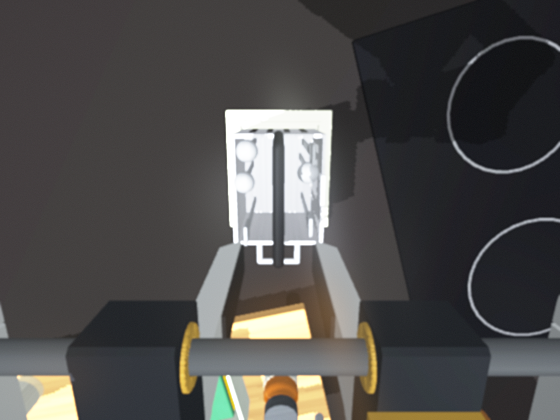

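The caddy stands centred in the tray: its box spans columns 235–325, the white rim shows evenly around it, and its top is at z ≈ 114 mm. The gripper is clear.

```bash
python3 -c "
from cell import manip
print(manip.sign_off())"
```

```text
the job is handed in; nothing more can be done
None
```

The caddy came off its hook after the arm felt for the ledge (about 2 N of contact). It now stands flat and centred in the drip tray, released with the gripper clear, and the job was handed in at about 21.5 s; no verdict came back.

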